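# Stock the dish dispenser and hold one dish out

### The job

Stock the empty dish dispenser: lower the two petri dishes, level, between its guides, the first into the shuttle's pocket and the second squarely on top of it. Then pull the shuttle out by its knob, against its return spring, until the line on its nose meets the lines on the base, so that the lower dish comes out under the gate while the other stays in the magazine. Finish still gripping the knob and holding the shuttle at the line, so that a colleague can take the dish; leave the vials and the chip alone.

Things in the scene. Friction and masses are not known exactly. Their poses are not given: they have to be found in the camera images.
- petri_a: Closed clear petri dish (its lid does not come off), 60 mm in diameter, 14 mm high, 30 g; lies flat on the worktop. Origin: centre of its underside; z up. The two dishes are alike and may be used in either order.
- petri_b: The other closed clear petri dish, 60 mm in diameter, 14 mm high, 30 g. Origin: centre of its underside; z up.
- dispenser: Dish dispenser, fixed to the worktop: dark steel base plate, top 8 mm up, x = -122 to 134, y = -50 to 50 mm, with two upright aluminium panels across it that guide a column of dishes. Origin: on the worktop below the column's axis; -x points out of the front, the way the shuttle pulls out (roughly to the robot), z up. All heights given are above the worktop.
- magazine (a point): Axis of the dish column at 11 mm height; axes as the dispenser's. Panels stand at |x| = 32 to 36 mm, |y| < 46 mm, to 55 mm height. Their guide faces, 35 degrees either side of the x axis, touch a circle of 31.5 mm radius about this axis (1.5 mm clearance). Both sides (+y, -y) are open for |x| < 20 mm, nothing above 11 mm, for fingers that grip a dish across y and lower it.
- guide_top (a point): Column axis at 64 mm height, the top of the guides, which flare outward from 55 to 64 mm.
- gate (a point): Middle of the lower edge of the front panel (gate), x = -34 mm, 27 mm high. The letterbox below it is 68 mm wide: the lowest dish passes, the dish above is held back.
- pocket (a point): Centre of the floor of the shuttle's pocket, 11 mm high, at the magazine point when the shuttle is home. It holds one dish with about 1 mm clearance between V-shaped ends: tail (behind, top 23.5 mm) and nose (in front, top 15 mm); sides open. Undersides: lower dish 11 mm, upper dish 25 mm; when the shuttle is out the upper dish has dropped 1.5 mm on to the tail.
- shuttle (a joint): Travel of the black plastic shuttle, m: 0 home (as at the start), growing as it is pulled out along the dispenser's -x; 0.075 with its line at the mark, 0.092 at its end stop. The spring pulls it home with 4 N at 0 and 5.9 N at the mark; let go, it runs home. Shuttle 184 x 54 mm, straight, without play.
- pointer (a point): Middle of the white line across the top of the shuttle's nose, 15 mm high, 40 mm in front of the pocket centre.
- mark (a point): Middle of the lines engraved across both edges of the base (white on the plate, dark on the bright rails), 115 mm in front of the magazine point, 11 mm high: pointer and mark agree along the dispenser's x when the shuttle is out by 75 mm.
- pull_knob: Upright steel pull knob, free to spin on its pin, on the shuttle's nose, 72 mm in front of the pocket centre: waist 17.6 mm in diameter from 20 to 43 mm height, head 23 mm in diameter from 46 mm to its top at 51 mm. Origin: centre of its foot, 15 mm high, on top of the nose.
- vial_a: Bystander: glass vial with black cap, 25 mm in diameter, 49 mm high, origin at its foot. Leave it alone.
- vial_b: Bystander: empty glass vial with black cap, 25 mm in diameter, 49 mm high, origin at its foot. Leave it alone.
- chip_valves: Bystander: clear flat chip 31 x 76 x 4 mm, origin at the centre of its underside. Leave it alone.

How it is judged:
On the way, in this order (a step that is already met when the one before it is completed fails the run):
1. one dish lies level in the shuttle's pocket (((distance between petri_a and pocket below 0.005 m and angle between petri_a's own z axis and vertical below 0.1 rad) or (distance between petri_b and pocket below 0.005 m and angle between petri_b's own z axis and vertical below 0.1 rad))), for 0.2 s.
2. the other dish lies level and square on top of it, in the magazine (((distance between petri_a and pocket below 0.005 m and angle between each of petri_a, petri_b's own z axis and vertical below 0.1 rad and horizontal distance between petri_b and magazine below 0.006 m and z of petri_b in the frame of magazine between 0.012 and 0.0165 m) or (distance between petri_b and pocket below 0.005 m and angle between each of petri_b, petri_a's own z axis and vertical below 0.1 rad and horizontal distance between petri_a and magazine below 0.006 m and z of petri_a in the frame of magazine between 0.012 and 0.0165 m))), for 0.2 s.
3. the shuttle is pulled out to the mark by the knob, with the lower dish in its pocket (value of joint shuttle between 0.071 and 0.079 m and contact force between pull_knob and the fingers above 2 N and ((distance between petri_a and pocket below 0.005 m and angle between petri_a's own z axis and vertical below 0.1 rad) or (distance between petri_b and pocket below 0.005 m and angle between petri_b's own z axis and vertical below 0.1 rad))), for 0.3 s.
At the end, for the whole second after the job is handed in: Fingers hold the knob (over 2 N) and the shuttle still within 4 mm of the mark (travel 71 to 79 mm); one dish lies level in the pocket (within 5 mm of its point), the other level on the tail behind the gate (within 6 mm of the column axis, underside 21 to 27.5 mm up) (value of joint shuttle between 0.071 and 0.079 m and velocity of joint shuttle between -0.01 and 0.01 m/s and contact force between pull_knob and the fingers above 2 N and ((distance between petri_a and pocket below 0.005 m and angle between each of petri_a, petri_b's own z axis and vertical below 0.1 rad and horizontal distance between petri_b and magazine below 0.006 m and z of petri_b in the frame of magazine between 0.01 and 0.0165 m) or (distance between petri_b and pocket below 0.005 m and angle between each of petri_b, petri_a's own z axis and vertical below 0.1 rad and horizontal distance between petri_a and magazine below 0.006 m and z of petri_a in the frame of magazine between 0.01 and 0.0165 m))); the arm keeps its last pose, push and grip.
It fails at once if a dish is tipped far over (angle between any of petri_a, petri_b's own z axis and vertical above 0.6 rad).
It fails at once if a bystander is pushed away (more than 2 cm) (distance of any of vial_a, vial_b, chip_valves from where it was at the start of the episode above 0.02 m).
It also fails if it takes over 72 s, if anything falls off the work surface, if the arm or the gripper's body presses on something with over 40 N, if the wrist force passes 120 N, or if a joint passes its speed limit or range.

### The arm

A 6-joint arm with a two-finger parallel gripper is mounted at the origin on a cart in front of the work surface, level with it; the furniture and walls round the work are solid. World frame = base frame: x ahead of the robot, y to its left, z up, the work surface at z = 0. Lengths are in m, angles in rad, forces in N, time in s.
With the tool pointing down it reaches from about 0.35 to 0.775 m from the base axis. Payload 7.3 kg.
Tool frame: the origin (TCP) lies at the centre of the arm's flange, where the gripper is bolted on; the fingertips stand 178 mm ahead of it and the grasp point (between the pads) lies 159 mm ahead of it (tip_extent is the distance from the TCP to the fingertips, in m); z points along the fingers, y is the line along which they close (so a half turn about z gives the same grasp; the last joint's range is limited). The gripper opens to 92 mm and grips with 3 to 60 N. Pads are 19 mm wide; open, the fingers measure 130 mm over their backs; the gripper's body (75 mm by 190 mm) begins 47 mm behind the grasp point.
Start: joints at [-1.342, 0.342, 1.524, -0, 1.275, -0.146], TCP at [0.192, -0.489, 0.405] pointing down, gripper open.
Joint ranges: [-2.53, 2.53], [-0.77, 2.02], [0.04, 2.7], [-1, 4.14], [0.28, 2.66], [-3.11, 3.11]. Speed limits (rad/s): [2.57, 2.57, 3.14, 3.14, 3.14, 3.14].

### API

Orientations are given as [roll, pitch, yaw] about the fixed x, y, z axes, in that order (R = Rz(yaw) Ry(pitch) Rx(roll)).
In Python, from cell import * gives the robot as it stands.
- The arm moves only by the tool arm_command, never from a script. Its arguments are lists of equal length, an entry for each row: "xyz": the shift along the world's x, y, z in mm, a list of three; "spin": the turn about the world's z in degrees. In form: {"xyz": [[tx, ty, tz], ...], "spin": [spin, ...]}. A call has 1 to 20 rows; each row shifts and turns the commanded pose from where the row before left it; what a row does not reach is not made up. A row lasts 1/10 s, in which the tool goes at most 50 mm and 8.59 degrees, less where a joint would pass 70% of its speed; a pose out of reach is approached as far as the arm can. A call with a gripper value outside its range is refused whole. "jaw" is the opening, from -1 (shut) to 1 (fully open), set as the call begins (left out, the last holds). The fingers move at their own pace and stop on an object; "squeeze" is the grip in N (left out, the last holds). Time passes only in rows, so rows that do not move let the fingers close. It gives the time, the measured TCP pose, the force, the opening and the grip force at its end, in the units of the state.
- observe(): the state, without advancing time (a new reading comes with each control period).
- read_camera(name): name is "scene" or "side" or "wrist"; returns a dict with "img" (420x560x3 uint8, red, green, blue), "depth" (420x560 float32, m along the optical axis (not along the pixel's ray), 0 where there is no reading), "fx", "fy", "cx", "cy" (pixels), "world_from_camera" (4x4, takes a point from camera to world coordinates). Camera axes: x right, y up, looking along -z (the intrinsics and any distortion apply to the point x, -y, -z); pixel columns grow to the right and rows downward; lengths in m; the calibration is good to about 2 mm. A picture is of the moment at which its call begins.
- hand_in(): hands the job in; it is judged then, once.
The state is a dict: "time": time; "qpos": joint angles; "qvel": joint speeds; "joint_efforts": joint torques, N m; "tool_pos": TCP position; "tool_rot": TCP orientation; "contact_force": force on the tool from outside, world axes, zero at the start; "torque": the same for the moment, N m; "opening": finger opening in m; "grip_force": force on a finger pad.
Only numpy, scipy, OpenCV 4.12 (cv2) and the standard library are available. Lean on these libraries where they do the work, as an engineer would, in place of code of your own. Each camera call takes 0.05 s, during which the arm holds its last target. There are 200 camera calls.

## Working session

There is one attempt and no reset: what is moved stays moved. The work goes in short steps, Python scripts to look and compute and a tool call to move; the robot and the scene stay as the last step left them, time stands still between calls to the robot, and variables do not carry over. Pictures are saved under pics/ and viewed, at most 12 in all, crops included, and the job is handed in when it is done.

Besides the shell and the picture viewer there is one more tool, called after "Call:" by a JSON object that holds its "fn" and its "kwargs". arm_command: Moves the arm, as the interface text tells. Its arguments: {"type":"object","properties":{"xyz":{"type":"array","items":{"type":"array","items":{"type":"number"}}},"spin":{"type":"array","items":{"type":"number"}},"jaw":{"type":"number"},"squeeze":{"type":"number"}},"required":["xyz","spin"]}

```bash
mkdir -p pics; ls; cat > h.py <<'E'
from cell import *
import numpy as np, cv2
def save(c,name): cv2.imwrite('pics/'+name,cv2.cvtColor(c['img'],cv2.COLOR_RGB2BGR))
def ray(c,u,v):
    d=np.array([(u-c['cx'])/c['fx'],-(v-c['cy'])/c['fy'],-1.0]);T=np.array(c['world_from_camera'])
    return T[:3,3],T[:3,:3]@d
def onz(c,u,v,z):
    o,d=ray(c,u,v);return o+d*(z-o[2])/d[2]
def cloud(c):
    h,w=c['depth'].shape;u,v=np.meshgrid(np.arange(w),np.arange(h));z=c['depth']
    P=np.stack([(u-c['cx'])/c['fx']*z,-(v-c['cy'])/c['fy']*z,-z],-1);T=np.array(c['world_from_camera'])
    return P@T[:3,:3].T+T[:3,3]
E
python3 - <<'E'
from h import *
import pickle
print(observe())
C={}
for n in ['scene','side','wrist']:
    c=read_camera(n);C[n]=c;save(c,n+'0.png');print(n,c['fx'],c['cx'],c['cy'],[k for k in c],np.round(c['world_from_camera'],3).tolist())
pickle.dump(C,open('c0.pkl','wb'))
E
```

```text
pics
{'time': 0.0, 'qpos': array([-1.34197981e+00,  3.42727862e-01,  1.52501226e+00, -6.30990264e-06,
        1.27540514e+00, -1.46016824e-01]), 'qvel': array([ 0.00045465,  0.00160698, -0.00060096, -0.00134869, -0.00018162,
       -0.00065976]), 'joint_efforts': array([ 7.40061532e-04, -4.31245816e+01, -2.44218886e+01,  7.17497477e-02,
        5.57788624e-02, -1.62716506e-04]), 'tool_pos': array([ 0.19219262, -0.48841197,  0.40404375]), 'tool_rot': array([-3.14005569e+00, -2.19933023e-04,  3.74835010e-01]), 'contact_force': array([ 0.28460077, -0.41330852,  0.39257877]), 'torque': array([ 0.0581278 ,  0.01687136, -0.04867287]), 'grip_force': 0.0, 'opening': 0.09186417471508891}
scene 481.3030148793073 289.35792699385837 207.82650392706645 ['img', 'depth', 'fx', 'fy', 'cx', 'cy', 'world_from_camera'] [[0.999, 0.039, -0.035, 0.522], [-0.052, 0.644, -0.763, -0.786], [-0.007, 0.764, 0.645, 0.721], [0.0, 0.0, 0.0, 1.0]]
side 384.05264530109 279.33130969751204 208.90957919803463 ['img', 'depth', 'fx', 'fy', 'cx', 'cy', 'world_from_camera'] [[0.999, 0.023, -0.04, 0.501], [-0.046, 0.489, -0.871, -0.833], [-0.0, 0.872, 0.49, 0.532], [0.0, 0.0, 0.0, 1.0]]
wrist 374.89600264627506 278.1460124772558 201.71439850532224 ['img', 'depth', 'fx', 'fy', 'cx', 'cy', 'world_from_camera'] [[0.367, 0.891, 0.268, 0.265], [-0.93, 0.352, 0.104, -0.46], [-0.001, -0.287, 0.958, 0.384], [0.0, 0.0, 0.0, 1.0]]
```

View pics/scene0.png

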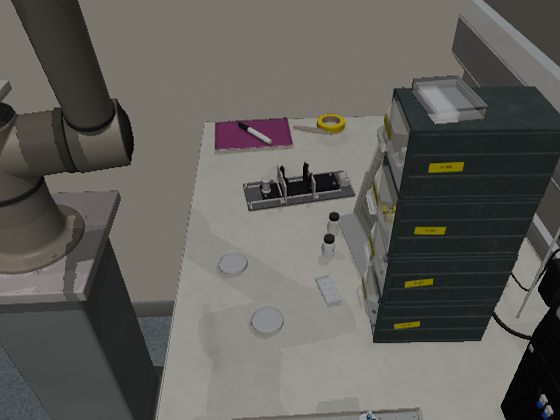

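View pics/side0.png

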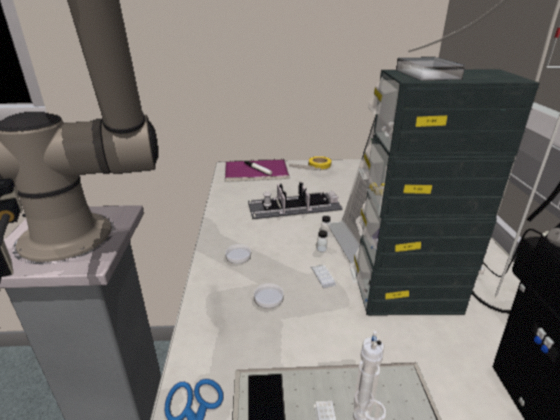

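The scene view shows the dishes at about (233,264) and (267,320). The dispenser is around (300,190) with its knob at (266,187). The vials are at (333,220) and (328,245), and the chip is at (328,291). The side view agrees.

```bash
python3 - <<'E'
from h import *
import pickle
C=pickle.load(open('c0.pkl','rb'))
s=C['scene'];P=cloud(s)
for n,u,v,z in [('d1',233,264,.014),('d2',267,320,.014),('knobtop',266,183,.051),('vA',333,216,.049),('vB',328,239,.049),('chip',328,291,.004),('baseNL',249,209,.008),('baseNR',355,197,.008),('baseFL',244,184,.008),('baseFR',349,174,.008)]:
    print(n,np.round(onz(s,u,v,z),3),np.round(P[v,u],3))
t=C['side']
for n,u,v,z in [('d1',238,255,.014),('d2',268,297,.014)]: print(n,np.round(onz(t,u,v,z),3))
# dishes by edges: crop upscaled for view
img=cv2.cvtColor(s['img'],cv2.COLOR_RGB2BGR)
a=cv2.resize(img[150:350,200:380],None,fx=3,fy=3,interpolation=cv2.INTER_CUBIC); cv2.imwrite('pics/crop.png',a)
E
```

```text
d1 [ 0.439 -0.116  0.014] [ 0.439 -0.121  0.019]
d2 [ 0.504 -0.256  0.014] [ 0.504 -0.257  0.015]
knobtop [0.509 0.099 0.051] [0.509 0.107 0.045]
vA [ 0.65  -0.022  0.049] [ 0.649 -0.025  0.052]
vB [ 0.631 -0.092  0.049] [ 0.63  -0.095  0.053]
chip [ 0.622 -0.188  0.004] [ 0.622 -0.19   0.007]
baseNL [0.468 0.06  0.008] [0.468 0.058 0.01 ]
baseNR [0.717 0.089 0.008] [0.719 0.096 0.002]
baseFL [0.455 0.155 0.008] [0.455 0.149 0.013]
baseFR [0.717 0.181 0.008] [ 0.719  0.192 -0.001]
d1 [ 0.44  -0.121  0.014]
d2 [ 0.505 -0.263  0.014]
```

View pics/crop.png

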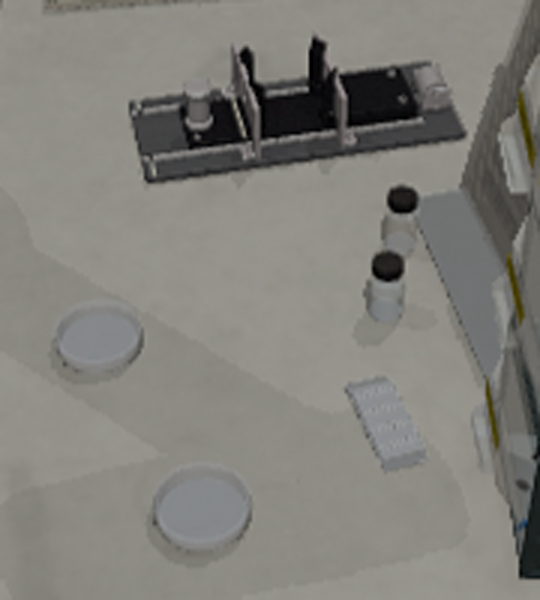

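The dishes are at about (439,-119) and (504,-259) mm. The dispenser origin is near (583,120) mm with a yaw of about 6.6°, and the base length comes out close to the 256 mm given. Next I'll bring the wrist camera over dish 1 at the dispenser's yaw.

Call:
{"fn": "arm_command", "kwargs": {"xyz": [[24.7,36.9,-10],[24.7,36.9,-10],[24.7,36.9,-10],[24.7,36.9,-10],[24.7,36.9,-10],[24.7,36.9,-10],[24.7,36.9,-10],[24.7,36.9,-10],[24.7,36.9,-10],[24.7,36.9,-10],[0,0,0],[0,0,0]], "spin": [-1.5,-1.5,-1.5,-1.5,-1.5,-1.5,-1.5,-1.5,-1.5,-1.5,0,0], "jaw": 1}}

```text
time: 1.35
tool_pos: [0.4394, -0.1186, 0.3043]
tool_rot: [-3.141, 0.001, 0.116]
contact_force: [-0.5, -0.5, 0.4]
opening: 0.0918
grip_force: 0.0
```

```bash
python3 - <<'E'
from h import *
import pickle
c=read_camera('wrist');save(c,'w1.png');o=observe();print(o['time'],o['tool_pos'],o['tool_rot'],np.round(c['world_from_camera'],4).tolist())
pickle.dump((c,o),open('w1.pkl','wb'))
E
```

```text
1.4 [ 0.43913197 -0.11952539  0.30460723] [3.14149677e+00 6.61035142e-04 1.14235672e-01] [[0.1169, 0.9509, 0.2866, 0.5171], [-0.9931, 0.112, 0.0337, -0.1095], [-0.0001, -0.2885, 0.9575, 0.2842], [0.0, 0.0, 0.0, 1.0]]
```

View pics/w1.png

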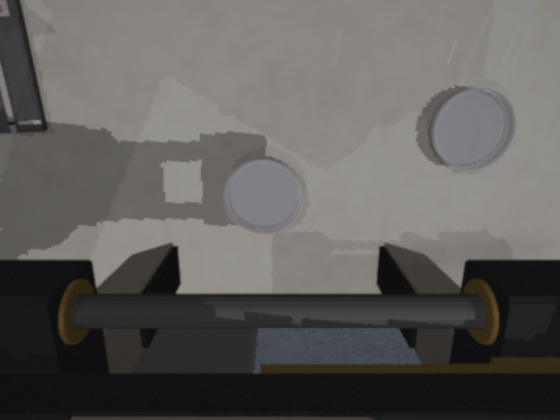

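The wrist view shows dish 1 centred near (264,195), dish 2 near (472,128), and a corner of the dispenser base at top left.

```bash
cat >> h.py <<'E'
def dish(c,u,v,z=.014,r=60,bl=3):
    """circle fit on z-plane of bluish blob round (u,v)"""
    im=c['img'].astype(int); m=((im[...,2]-im[...,0])>bl).astype(np.uint8)
    m=cv2.morphologyEx(m,cv2.MORPH_OPEN,np.ones((3,3),np.uint8))
    k=np.zeros_like(m);cv2.circle(k,(u,v),r,1,-1);m&=k
    cs,_=cv2.findContours(m,cv2.RETR_EXTERNAL,cv2.CHAIN_APPROX_NONE)
    q=cv2.convexHull(max(cs,key=cv2.contourArea))[:,0]
    p=np.array([onz(c,*x,z)[:2] for x in q])
    (cx,cy),rad=cv2.minEnclosingCircle((p*1000).astype(np.float32))
    A=np.c_[2*p,np.ones(len(p))];s=np.linalg.lstsq(A,(p**2).sum(1),rcond=None)[0]
    return s[:2]*1000,1000*np.sqrt(s[2]+s[0]**2+s[1]**2),(cx,cy,rad),(q.min(0),q.max(0))
E
python3 - <<'E'
from h import *
import pickle
c,o=pickle.load(open('w1.pkl','rb'))
im=c['img'].astype(int)
for v in (195,):
    for u in list(range(215,235))+list(range(292,310)): print(u,im[v,u].tolist(),end=' ')
print(im[195,264],im[128,472])
for u,v in((264,195),(472,128)):
  for z in (.014,.012): print(dish(c,u,v,z))
P=cloud(c); print(np.round(P[195,264],4),np.round(P[128,472],4),P[260,220])
E
```

```text
215 [105, 102, 99] 216 [105, 102, 99] 217 [104, 101, 98] 218 [105, 102, 99] 219 [105, 101, 98] 220 [104, 101, 98] 221 [105, 102, 99] 222 [108, 104, 102] 223 [114, 111, 110] 224 [119, 117, 117] 225 [121, 119, 121] 226 [126, 125, 128] 227 [126, 125, 128] 228 [118, 117, 120] 229 [118, 117, 120] 230 [124, 123, 127] 231 [127, 127, 132] 232 [127, 127, 132] 233 [127, 127, 132] 234 [127, 127, 132] 292 [127, 127, 132] 293 [128, 127, 132] 294 [127, 127, 132] 295 [127, 127, 132] 296 [128, 127, 132] 297 [130, 128, 133] 298 [133, 132, 136] 299 [137, 136, 140] 300 [134, 133, 135] 301 [131, 130, 130] 302 [133, 131, 131] 303 [134, 131, 129] 304 [136, 132, 128] 305 [137, 133, 128] 306 [137, 133, 128] 307 [140, 137, 132] 308 [145, 142, 137] 309 [147, 145, 140] [127 127 132] [124 124 129]
(array([ 441.48054407, -107.2101619 ]), np.float64(25.334573797178244), (441.9634704589844, -107.00756072998047, 25.957809448242188), (array([230, 160], dtype=int32), array([297, 224], dtype=int32)))
(array([ 440.92069262, -107.19291561]), np.float64(25.52208646569806), (441.4071960449219, -106.98880767822266, 26.149930953979492), (array([230, 160], dtype=int32), array([297, 224], dtype=int32)))
(array([ 505.96321193, -246.20550659]), np.float64(24.75855166452026), (506.1605529785156, -244.27110290527344, 26.24671173095703), (array([435,  90], dtype=int32), array([502, 163], dtype=int32)))
(array([ 505.88062594, -247.21702788]), np.float64(24.94180093204056), (506.07940673828125, -245.268310546875, 26.44094467163086), (array([435,  90], dtype=int32), array([502, 163], dtype=int32)))
[ 0.4405 -0.1079  0.0152] [ 0.5067 -0.2498  0.0134] [ 0.37558841 -0.07733608 -0.00118972]
```

```bash
python3 - <<'E'
from h import *
import pickle
c,o=pickle.load(open('w1.pkl','rb'))
for u,v in((264,195),(472,128)):
  for b in (-1,-2,-3): 
    for z in (.014,.007): print(b,z,dish(c,u,v,z,50,b))
E
```

```text
-1 0.014 (array([ 438.86875997, -107.18996376]), np.float64(28.401781910453646), (438.8775329589844, -107.15678405761719, 28.639358520507812), (array([225, 159], dtype=int32), array([300, 232], dtype=int32)))
-1 0.007 (array([ 436.84162141, -107.12907852]), np.float64(29.13753254347794), (436.8506774902344, -107.09503173828125, 29.38129997253418), (array([225, 159], dtype=int32), array([300, 232], dtype=int32)))
-2 0.014 (array([ 438.61021795, -107.10653649]), np.float64(28.874207311756017), (438.4245300292969, -107.271728515625, 29.282264709472656), (array([225, 159], dtype=int32), array([301, 233], dtype=int32)))
-2 0.007 (array([ 436.57638184, -107.04349006]), np.float64(29.622196165924287), (436.3858642578125, -107.2129135131836, 30.0407657623291), (array([225, 159], dtype=int32), array([301, 233], dtype=int32)))
-3 0.014 (array([ 438.55100686, -107.30613794]), np.float64(29.188473556596964), (438.4689025878906, -107.07449340820312, 29.639245986938477), (array([225, 158], dtype=int32), array([302, 233], dtype=int32)))
-3 0.007 (array([ 436.51563688, -107.2482622 ]), np.float64(29
[... 692 characters left out ...]
83569336), (array([433,  88], dtype=int32), array([516, 169], dtype=int32)))
-2 0.007 (array([ 505.78265746, -254.86080626]), np.float64(30.047262345502645), (506.2839660644531, -254.66165161132812, 30.845399856567383), (array([433,  88], dtype=int32), array([516, 169], dtype=int32)))
-3 0.014 (array([ 505.85652154, -251.10400165]), np.float64(29.651400902693368), (506.136474609375, -250.79454040527344, 30.774789810180664), (array([431,  87], dtype=int32), array([517, 169], dtype=int32)))
-3 0.007 (array([ 505.56470678, -254.7712221 ]), np.float64(30.419523024496762), (505.8518981933594, -254.4537353515625, 31.57200813293457), (array([431,  87], dtype=int32), array([517, 169], dtype=int32)))
```

Call:
{"fn": "arm_command", "kwargs": {"xyz": [[6,40,0],[6,40,0],[6,40,0],[6,40,0],[6,40,0],[6,40,0],[0,0,0],[0,0,0]], "spin": [0,0,0,0,0,0,0,0]}}

```text
time: 2.2
tool_pos: [0.4752, 0.1197, 0.3049]
tool_rot: [3.141, -0.0, 0.113]
contact_force: [-0.0, -1.0, 0.1]
opening: 0.0917
grip_force: 0.0
```

```bash
python3 - <<'E'
from h import *
import pickle
c=read_camera('wrist');o=observe();print(o['time'],o['tool_pos'],o['tool_rot'],np.round(c['world_from_camera'],4)[:3,3])
cv2.imwrite('pics/w2.png',cv2.resize(cv2.cvtColor(c['img'],cv2.COLOR_RGB2BGR)[0:300,120:480],None,fx=2,fy=2,interpolation=cv2.INTER_CUBIC))
pickle.dump((c,o),open('w2.pkl','wb'))
E
```

```text
2.25 [0.47520905 0.11904376 0.30480582] [3.14102300e+00 2.67809553e-04 1.11825881e-01] [0.553  0.1285 0.2848]
```

View pics/w2.png

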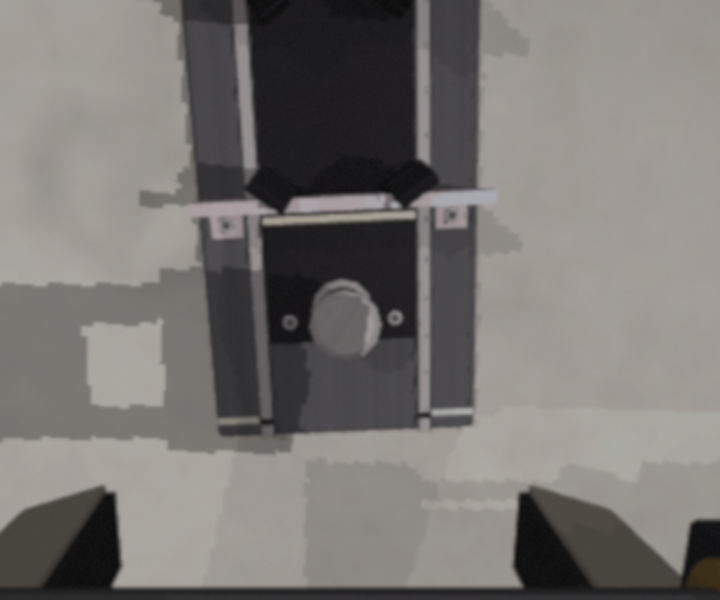

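The crop (half-scale plus 120 columns) shows the mark line ends at about (238,421) and (452,411), and the pointer line from (263,221) to (415,215). The knob top is around (345,323) and the front base corners are at (220,435) and (474,425).

```bash
python3 - <<'E'
from h import *
import pickle
c,o=pickle.load(open('w2.pkl','rb'))
def f(n,u,v,z):
    p=onz(c,u/2+120,v/2,z)*1000;print(n,np.round(p,1));return p[:2]
ml=f('markL',238,421,.008);mr=f('markR',452,411,.008)
pl=f('ptrL',263,221,.015);pr=f('ptrR',415,215,.015)
cl=f('cornL',220,435,.008);cr=f('cornR',474,425,.008)
re=f('edgeRtop',479,2,.008);le=f('edgeLtop',184,2,.008)
# knob top: enclosing circle estimate
for q in ((345,326),): f('knob',*q,.051)
gl=f('gateTopL',192,211,.055);gr=f('gateTopR',496,198,.055)
for n,a,b in(('mark',ml,mr),('ptr',pl,pr),('corn',cl,cr)):
    d=a-b;print(n,np.linalg.norm(d),np.degrees(np.arctan2(-d[0],d[1])),(a+b)/2)
for a,b in((cl,le),(cr,re)):
    d=b-a;print('edge',np.degrees(np.arctan2(d[1],d[0])))
y=np.radians(6.9);ux=np.array([np.cos(y),np.sin(y)])
for n,m,k in(('mark',(ml+mr)/2,115),('ptr',(pl+pr)/2,40),('corn',(cl+cr)/2,122)): print(n,'origin',m+k*ux)
# knob head contour
g=c['img'][120:200,260:330].astype(int).sum(2)//3
m=(g>75).astype(np.uint8);m=cv2.morphologyEx(m,cv2.MORPH_OPEN,np.ones((7,7)))
cs,_=cv2.findContours(m,cv2.RETR_EXTERNAL,cv2.CHAIN_APPROX_NONE);k=[x for x in cs if cv2.pointPolygonTest(x,(32,42),False)>0]
if k: print('knob px',cv2.boundingRect(k[0]),cv2.minEnclosingCircle(k[0]))
E
```

```text
markL [459.9 148.2   8. ]
markR [473.4  66.4   8. ]
ptrL [536.7 145.2  15. ]
ptrR [544.8  92.7  15. ]
cornL [453.4 154.7   8. ]
cornR [468.7  56.9   8. ]
edgeRtop [614.9  81.    8. ]
edgeLtop [603.7 178.4   8. ]
knob [509.7 114.3  51. ]
gateTopL [539.6 164.   55. ]
gateTopR [553.5  74.9  55. ]
mark 82.97279547812573 9.345487496041104 [466.64487427 107.29053795]
ptr 53.19107991095803 8.746236369469132 [540.70855806 118.95026147]
corn 99.01159869106925 8.916086562130303 [461.05206248 105.8152536 ]
edge 8.938488571897722
edge 9.370137996506909
mark origin [580.8119686  121.10627442]
ptr origin [580.41885173 123.75573503]
corn origin [582.16845819 120.47194794]
knob px (16, 20, 34, 40) ((32.56699752807617, 39.76302719116211), 20.532238006591797)
```

The dispenser origin is at (580.5,125.2) mm with a yaw of 9.0°. Mark, pointer, corner and knob all agree with their given spacings. I'll go back to dish 1, low, at that yaw.

Call:
{"fn": "arm_command", "kwargs": {"xyz": [[-6.3,-37.7,-12.8],[-6.3,-37.7,-12.8],[-6.3,-37.7,-12.8],[-6.3,-37.7,-12.8],[-6.3,-37.7,-12.8],[-6.3,-37.7,-12.8],[0,0,0],[0,0,0]], "spin": [2.5,0,0,0,0,0,0,0]}}

```text
time: 3.05
tool_pos: [0.4366, -0.1078, 0.2279]
tool_rot: [-3.141, 0.001, 0.151]
contact_force: [1.3, 0.1, -0.5]
opening: 0.0914
grip_force: 0.0
```

```bash
python3 - <<'E'
from h import *
import pickle
c=read_camera('wrist');o=observe();print(o['time'],o['tool_pos'],o['tool_rot'],np.round(c['world_from_camera'],4)[:3,3])
save(c,'w3.png')
pickle.dump((c,o),open('w3.pkl','wb'))
E
```

```text
3.1 [ 0.43691852 -0.10672263  0.22817079] [-3.14151266e+00  1.25593794e-04  1.53678955e-01] [ 0.5139 -0.0959  0.2078]
```

View pics/w3.png

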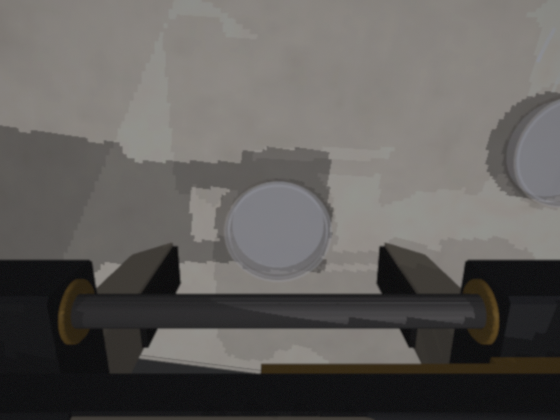

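```bash
python3 - <<'E'
from h import *
import pickle
c,o=pickle.load(open('w3.pkl','rb'))
im=c['img'].astype(int)
print([(v,*im[v,278].tolist()) for v in list(range(172,190,1))+list(range(266,288))])
for b in (-3,-2,-1,0): print(b,dish(c,278,229,.014,60,b))
for v in (179,181,183,278,280): print(v,[np.round(onz(c,278,v,z)*1000,1)[:2].tolist() for z in (0,.014)])
for u in (225,331): print(u,[np.round(onz(c,u,229,z)*1000,1)[:2].tolist() for z in (0,.014)])
E
```

```text
[(172, 95, 93, 90), (173, 95, 93, 90), (174, 96, 94, 90), (175, 94, 92, 89), (176, 95, 92, 90), (177, 94, 91, 89), (178, 90, 87, 85), (179, 84, 81, 79), (180, 86, 83, 82), (181, 100, 98, 100), (182, 114, 113, 116), (183, 121, 121, 125), (184, 127, 127, 132), (185, 132, 132, 137), (186, 131, 132, 137), (187, 128, 128, 133), (188, 126, 126, 130), (189, 125, 125, 130), (266, 124, 124, 128), (267, 118, 117, 120), (268, 111, 110, 113), (269, 111, 110, 112), (270, 117, 115, 118), (271, 121, 119, 121), (272, 122, 120, 122), (273, 119, 117, 119), (274, 112, 110, 112), (275, 108, 107, 108), (276, 113, 111, 112), (277, 117, 115, 118), (278, 118, 116, 118), (279, 120, 118, 119), (280, 131, 129, 129), (281, 135, 133, 132), (282, 134, 130, 127), (283, 132, 128, 124), (284, 132, 128, 123), (285, 131, 127, 123), (286, 131, 128, 123), (287, 131, 128, 123)]
-3 (array([ 438.39556101, -107.44193125]), np.float64(29.45695147350932), (438.3581848144531, -107.36278533935547, 29.79275131225586), (array([225, 181], dtype=int32), array([331, 280], dtype=int32)))
-2 (array([ 438.59793188, -107.42324496]), np.float64(29.185738212945818), (438.4405212402344, -107.4177017211914, 29.61425018310547), (array([226, 181], dtype=int32), array([330, 279], dtype=int32)))
-1 (array([ 439.95673619, -107.49395051]), np.float64(28.146514773393175), (438.93463134765625, -107.55873107910156, 29.044769287109375), (array([227, 182], dtype=int32), array([330, 273], dtype=int32)))
0 (array([ 441.74285316, -106.91065003]), np.float64(26.671531265197384), (440.3872375488281, -107.18234252929688, 28.44763946533203), (array([227, 182], dtype=int32), array([329, 269], dtype=int32)))
179 [[465.4, -103.3], [468.7, -102.8]]
181 [[464.2, -103.5], [467.6, -102.9]]
183 [[463.1, -103.6], [466.5, -103.1]]
278 [[403.5, -112.8], [410.9, -111.7]]
280 [[402.2, -113.0], [409.7, -111.8]]
225 [[430.6, -76.9], [436.2, -78.2]]
331 [[440.2, -138.9], [445.1, -136.0]]
```

Dish 1 measures r ≈ 29.5 mm with its centre at (438.4,-107.4), which matches a 60 mm dish. It sits between the open fingers, so I'll descend and grip.

Call:
{"fn": "arm_command", "kwargs": {"xyz": [[1.5,-0.7,-15],[0,0,-15],[0,0,-12],[0,0,-5],[0,0,0],[0,0,0]], "spin": [0,0,0,0,0,0]}}

```text
time: 3.7
tool_pos: [0.4392, -0.1062, 0.1815]
tool_rot: [3.141, -0.001, 0.157]
contact_force: [-0.4, 0.4, 0.2]
opening: 0.0919
grip_force: 0.0
```

Call:
{"fn": "arm_command", "kwargs": {"xyz": [[0,0,0],[0,0,0],[0,0,0],[0,0,0],[0,0,0],[0,0,0],[0,0,0],[0,0,0]], "spin": [0,0,0,0,0,0,0,0], "jaw": -1, "squeeze": 12}}

```text
time: 4.5
tool_pos: [0.4389, -0.1065, 0.181]
tool_rot: [3.141, -0.0, 0.157]
contact_force: [-0.3, -0.7, 2.0]
opening: 0.0587
grip_force: 12.0
```

Call:
{"fn": "arm_command", "kwargs": {"xyz": [[0,0,10],[0,0,25],[0,0,30],[0,0,30],[14.2,23.2,0],[14.2,23.2,0],[14.2,23.2,0],[14.2,23.3,0],[14.2,23.3,0],[14.2,23.3,0],[14.2,23.3,0],[14.2,23.3,0],[14.2,23.2,0],[14.2,23.2,0],[0,0,0],[0,0,0],[0,0,0]], "spin": [0,0,0,0,0,0,0,0,0,0,0,0,0,0,0,0,0]}}

```text
time: 6.2
tool_pos: [0.5805, 0.1254, 0.276]
tool_rot: [3.141, 0.001, 0.156]
contact_force: [-0.6, -0.2, -0.9]
opening: 0.0589
grip_force: 12.0
```

```bash
python3 - <<'E'
from h import *
import pickle
c=read_camera('wrist');o=observe();print(o['time'],o['tool_pos'],o['tool_rot'],np.round(c['world_from_camera'],4)[:3,3],o['opening'])
s=read_camera('side')
W=cv2.cvtColor(c['img'],cv2.COLOR_RGB2BGR);S=cv2.resize(cv2.cvtColor(s['img'],cv2.COLOR_RGB2BGR)[140:240,230:370],None,fx=4,fy=4,interpolation=cv2.INTER_CUBIC)
cv2.imwrite('pics/w4.png',np.hstack([cv2.resize(W,None,fx=.95,fy=.95)[:399],cv2.resize(S,(260,399))]))
pickle.dump((c,o),open('w4.pkl','wb'))
E
```

```text
6.25 [0.58047934 0.12530224 0.27606459] [3.14136773e+00 7.07087621e-04 1.55885616e-01] [0.6577 0.1376 0.2559] 0.059185788550999034
```

View pics/w4.png

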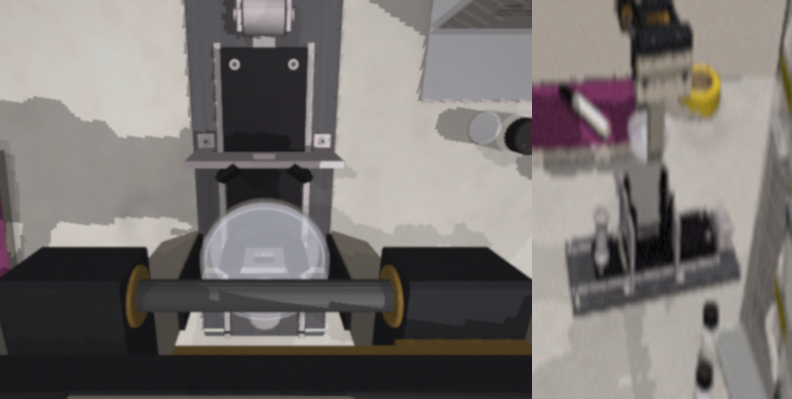

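The dish is held level between the fingers. Its near rim is at about row 200 in the scaled picture, and the shuttle and back panel are visible behind it.

```bash
python3 - <<'E'
from h import *
import pickle
c,o=pickle.load(open('w4.pkl','rb'))
y=np.radians(9);R=np.array([[np.cos(y),np.sin(y)],[-np.sin(y),np.cos(y)]])
O=np.array([.5805,.1252])
def d(u,v,z): return np.round(R@(onz(c,u,v,z)[:2]-O)*1000,1)
im=c['img'].astype(int)
print([(v,int(im[v,279].sum()//3)) for v in range(203,222)])
for v in (209,211,213): print('dish near edge',v,d(279,v,.109))
print('dish sides',d(213,262,.109),d(345,262,.109))
k=1/.95
print('screws',d(234*k,64*k,.0235),d(293*k,64*k,.0235))
print('panel top',d(189*k,156*k,.055),d(342*k,162*k,.055),'base L/R row25',d(188*k,25*k,.008),d(338*k,25*k,.008),d(187*k,100*k,.008),d(337*k,100*k,.008))
E
```

```text
[(203, 27), (204, 27), (205, 26), (206, 27), (207, 36), (208, 55), (209, 74), (210, 84), (211, 92), (212, 112), (213, 128), (214, 148), (215, 157), (216, 159), (217, 163), (218, 173), (219, 177), (220, 173), (221, 161)]
dish near edge 209 [30.8 -0.3]
dish near edge 211 [29.9 -0.3]
dish near edge 213 [29.1 -0.3]
dish sides [ 6.9 28.1] [  6.9 -28.7]
screws [90.2 18.7] [ 90.2 -17.6]
panel top [38.9 43.1] [ 35.5 -44.6] base L/R row25 [114.4  48.6] [114.4 -46.9] [68.1 52.2] [ 68.1 -49. ]
```

Everything is within about 1 mm. I'll lower it in stages and watch the force.

Call:
{"fn": "arm_command", "kwargs": {"xyz": [[-0.5,0,-10],[0,0,-10],[0,0,-10],[0,0,-8],[0,0,-5],[0,0,-5],[0,0,-5],[0,0,0]], "spin": [0,0,0,0,0,0,0,0]}}

```text
time: 7.1
tool_pos: [0.5802, 0.1261, 0.2223]
tool_rot: [3.142, 0.001, 0.157]
contact_force: [-0.5, 0.6, -0.1]
opening: 0.059
grip_force: 12.0
```

Call:
{"fn": "arm_command", "kwargs": {"xyz": [[0,0,-5],[0,0,-5],[0,0,-5],[0,0,-3],[0,0,-3],[0,0,0]], "spin": [0,0,0,0,0,0]}}

```text
time: 7.7
tool_pos: [0.5803, 0.126, 0.2015]
tool_rot: [3.142, 0.001, 0.157]
contact_force: [1.3, -1.0, -1.1]
opening: 0.0591
grip_force: 12.0
```

Call:
{"fn": "arm_command", "kwargs": {"xyz": [[0,0,-3],[0,0,-2],[0,0,-2],[0,0,-1],[0,0,-0.5],[0,0,0],[0,0,0]], "spin": [0,0,0,0,0,0,0]}}

```text
time: 8.4
tool_pos: [0.5804, 0.1261, 0.1935]
tool_rot: [3.142, -0.0, 0.157]
contact_force: [-0.3, -0.2, -0.1]
opening: 0.0591
grip_force: 12.0
```

Call:
{"fn": "arm_command", "kwargs": {"xyz": [[0,0,-0.7],[0,0,-0.7],[0,0,-0.3],[0,0,0],[0,0,0]], "spin": [0,0,0,0,0]}}

```text
time: 8.9
tool_pos: [0.5804, 0.126, 0.192]
tool_rot: [3.141, -0.0, 0.157]
contact_force: [-0.8, -0.6, 3.2]
opening: 0.0592
grip_force: 12.0
```

It has made contact. I'll release it, rise, and look.

Call:
{"fn": "arm_command", "kwargs": {"xyz": [[0,0,0],[0,0,0],[0,0,0],[0,0,0],[0,0,0],[0,0,20],[0,0,40],[0,0,40],[0,0,10],[-16,0,0],[-16,0,0],[-16,0,0],[0,0,0],[0,0,0]], "spin": [0,0,0,0,0,0,0,0,0,0,0,0,0,0], "jaw": 1}}

```text
time: 10.3
tool_pos: [0.5327, 0.1261, 0.3017]
tool_rot: [3.141, -0.0, 0.157]
contact_force: [0.7, 0.3, -0.8]
opening: 0.0914
grip_force: 0.0
```

```bash
python3 - <<'E'
from h import *
import pickle
c=read_camera('wrist');o=observe();print(o['time'],o['tool_pos'],o['tool_rot'],np.round(c['world_from_camera'],4)[:3,3],o['opening'])
cv2.imwrite('pics/w5.png',cv2.resize(cv2.cvtColor(c['img'],cv2.COLOR_RGB2BGR)[0:300,120:480],None,fx=2,fy=2,interpolation=cv2.INTER_CUBIC))
pickle.dump((c,o),open('w5.pkl','wb'))
E
```

```text
10.35 [0.53297891 0.1260295  0.30164715] [ 3.14141896e+00 -5.67777769e-04  1.56626025e-01] [0.6099 0.1383 0.2816] 0.09159038459195801
```

View pics/w5.png

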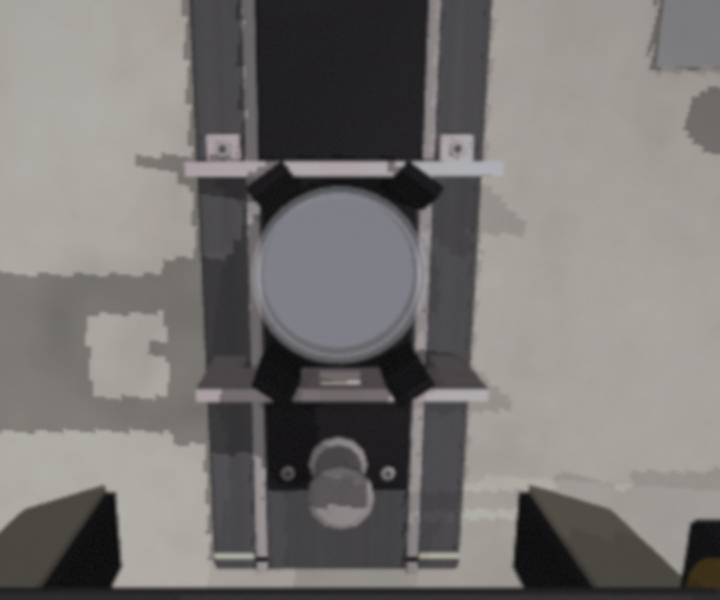

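Dish 1 lies level between the four guides (crop centre about (340,274)), with the shuttle home. I'll check the numbers and re-measure dish 2.

```bash
python3 - <<'E'
from h import *
import pickle
c,o=pickle.load(open('w5.pkl','rb'))
y=np.radians(9);R=np.array([[np.cos(y),np.sin(y)],[-np.sin(y),np.cos(y)]]);O=np.array([.5805,.1252])
def d(u,v,z): return np.round(R@(onz(c,u/2+120,v/2,z)[:2]-O)*1000,1)
print('dish edges x',d(340,186,.025),d(340,366,.025),'y',d(252,276,.025),d(427,276,.025))
print('marks',d(234,556,.008),d(439,556,.008),'corners',d(217,568,.008),d(459,568,.008))
P=cloud(c)
for u,v in((340,274),(300,250),(380,300)): print(P[v//2,u//2+120][2])
E
```

```text
dish edges x [28.8  0.4] [-32.1  -0.2] y [-0.6 30.1] [ -0.6 -29.4]
marks [-115.6   41.5] [-115.5  -41.7] corners [-121.    48.6] [-121.   -50.1]
0.0259622932171632
0.02617933269863615
0.02482731509887981
```

Call:
{"fn": "arm_command", "kwargs": {"xyz": [[-3.4,-37.5,-8],[-3.4,-37.5,-8],[-3.4,-37.5,-8],[-3.4,-37.5,-8],[-3.4,-37.5,-8],[-3.4,-37.5,-8],[-3.4,-37.5,-8],[-3.4,-37.5,-8],[-3.4,-37.5,-5],[0,-38,-5],[0,0,0],[0,0,0]], "spin": [0,0,0,0,0,0,0,0,0,0,0,0]}}

```text
time: 11.55
tool_pos: [0.5019, -0.2505, 0.2271]
tool_rot: [-3.141, 0.0, 0.154]
contact_force: [-0.5, -0.1, -0.9]
opening: 0.0916
grip_force: 0.0
```

```bash
python3 - <<'E'
from h import *
import pickle
c=read_camera('wrist');o=observe();print(o['time'],o['tool_pos'],o['tool_rot'])
save(c,'w6.png');pickle.dump((c,o),open('w6.pkl','wb'))
im=c['img'].astype(int)
for (u,v) in ((278,229),):
  for b in (-3,-2,-1): print(b,dish(c,u,v,.014,80,b))
E
```

```text
11.6 [ 0.50194882 -0.24950835  0.22729405] [-3.14098094e+00  4.25113432e-04  1.55919183e-01]
-3 (array([ 505.87882011, -251.95196335]), np.float64(29.468476621799564), (505.7789001464844, -251.93634033203125, 29.806222915649414), (array([229, 178], dtype=int32), array([335, 278], dtype=int32)))
-2 (array([ 505.9933778 , -252.01429123]), np.float64(29.24116124116487), (505.89642333984375, -252.07339477539062, 29.62564468383789), (array([229, 178], dtype=int32), array([334, 277], dtype=int32)))
-1 (array([ 506.89442106, -251.72544713]), np.float64(28.331610355881956), (505.9786376953125, -252.03782653808594, 29.315706253051758), (array([230, 179], dtype=int32), array([332, 271], dtype=int32)))
```

View pics/w6.png

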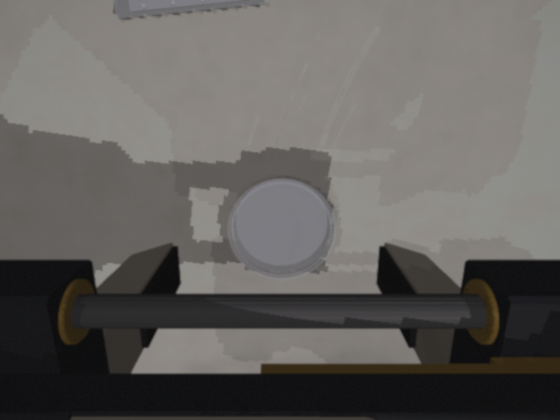

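Dish 2 measures r ≈ 29.5 mm with its centre at (505.9,-252.0). It sits between the fingers and the chip is clear, so I'll grip it.

Call:
{"fn": "arm_command", "kwargs": {"xyz": [[4,-2,-15],[0,0,-15],[0,0,-11],[0,0,-5],[0,0,0],[0,0,0]], "spin": [0,0,0,0,0,0]}}

```text
time: 12.2
tool_pos: [0.5061, -0.2513, 0.1819]
tool_rot: [3.141, -0.0, 0.157]
contact_force: [0.6, 0.3, -0.1]
opening: 0.092
grip_force: 0.0
```

Call:
{"fn": "arm_command", "kwargs": {"xyz": [[0,0,0],[0,0,0],[0,0,0],[0,0,0],[0,0,0],[0,0,0],[0,0,0],[0,0,0]], "spin": [0,0,0,0,0,0,0,0], "jaw": -1}}

```text
time: 13.0
tool_pos: [0.5058, -0.2515, 0.1819]
tool_rot: [3.141, -0.0, 0.157]
contact_force: [-0.5, 0.3, 1.9]
opening: 0.0591
grip_force: 12.0
```

Call:
{"fn": "arm_command", "kwargs": {"xyz": [[0,0,10],[0,0,25],[0,0,30],[0,0,29],[6.25,31.4,0],[6.25,31.4,0],[6.25,31.4,0],[6.25,31.4,0],[6.25,31.4,0],[6.25,31.4,0],[6.25,31.4,0],[6.25,31.4,0],[6.25,31.4,0],[6.25,31.4,0],[6.25,31.4,0],[6.25,31.4,0],[0,0,0],[0,0,0],[0,0,0]], "spin": [0,0,0,0,0,0,0,0,0,0,0,0,0,0,0,0,0,0,0]}}

```text
time: 14.9
tool_pos: [0.5807, 0.1246, 0.2759]
tool_rot: [3.141, 0.0, 0.156]
contact_force: [0.2, -0.3, 0.0]
opening: 0.0592
grip_force: 12.0
```

```bash
python3 - <<'E'
from h import *
import pickle
c=read_camera('wrist');o=observe();print(o['time'],o['tool_pos'],o['tool_rot'],o['opening'])
y=np.radians(9);R=np.array([[np.cos(y),np.sin(y)],[-np.sin(y),np.cos(y)]]);O=o['tool_pos'][:2]
im=c['img'].astype(int)
print([(v,int(im[v,279].sum()//3)) for v in range(203,222)])
for v in (209,211): print(R@(onz(c,279,v,o['tool_pos'][2]-.167)[:2]-O)*1000)
E
```

```text
14.95 [0.58070097 0.12437494 0.27588314] [3.14130379e+00 3.05049185e-04 1.55598918e-01] 0.05916285696361885
[(203, 146), (204, 147), (205, 146), (206, 143), (207, 138), (208, 135), (209, 138), (210, 146), (211, 158), (212, 171), (213, 176), (214, 179), (215, 183), (216, 190), (217, 192), (218, 190), (219, 187), (220, 186), (221, 186)]
[30.91412872 -0.26219465]
[30.04776036 -0.26288845]
```

Call:
{"fn": "arm_command", "kwargs": {"xyz": [[0,1,-10],[0,0,-10],[0,0,-10],[0,0,-8],[0,0,-5],[0,0,-5],[0,0,-5],[0,0,-4],[0,0,-4],[0,0,-3],[0,0,-2],[0,0,0]], "spin": [0,0,0,0,0,0,0,0,0,0,0,0]}}

```text
time: 16.15
tool_pos: [0.5807, 0.1264, 0.2095]
tool_rot: [3.142, 0.0, 0.157]
contact_force: [0.1, -0.5, 0.0]
opening: 0.0592
grip_force: 12.0
```

Call:
{"fn": "arm_command", "kwargs": {"xyz": [[0,0,-1],[0,0,-1],[0,0,-0.8],[0,0,0],[0,0,0]], "spin": [0,0,0,0,0]}}

```text
time: 16.65
tool_pos: [0.5809, 0.1263, 0.2071]
tool_rot: [3.142, -0.0, 0.157]
contact_force: [0.4, -0.3, 0.3]
opening: 0.0592
grip_force: 12.0
```

Call:
{"fn": "arm_command", "kwargs": {"xyz": [[0,0,-0.5],[0,0,-0.4],[0,0,0],[0,0,0]], "spin": [0,0,0,0]}}

```text
time: 17.05
tool_pos: [0.5808, 0.1264, 0.207]
tool_rot: [3.141, -0.001, 0.157]
contact_force: [-1.8, -0.3, 7.8]
opening: 0.0589
grip_force: 12.0
```

Call:
{"fn": "arm_command", "kwargs": {"xyz": [[0,0,0],[0,0,0],[0,0,0],[0,0,0],[0,0,0],[0,0,20],[0,0,40],[0,0,35],[-16,0,0],[-16,0,0],[-16,0,0],[0,0,0],[0,0,0]], "spin": [0,0,0,0,0,0,0,0,0,0,0,0,0], "jaw": 1}}

```text
time: 18.35
tool_pos: [0.5332, 0.1264, 0.3013]
tool_rot: [3.141, -0.001, 0.157]
contact_force: [0.6, 0.3, 0.1]
opening: 0.0916
grip_force: 0.0
```

```bash
python3 - <<'E'
from h import *
import pickle
c=read_camera('wrist');o=observe();print(o['time'],o['tool_pos'],o['tool_rot'],o['opening'])
cv2.imwrite('pics/w7.png',cv2.resize(cv2.cvtColor(c['img'],cv2.COLOR_RGB2BGR)[0:300,120:480],None,fx=2,fy=2,interpolation=cv2.INTER_CUBIC))
P=cloud(c)
for u,v in((340,274),(300,250),(380,300),(300,310)): print(P[v//2,u//2+120])
pickle.dump((c,o),open('w7.pkl','wb'))
E
```

```text
18.4 [0.53346396 0.12634541 0.30122478] [ 3.14139425e+00 -1.06797375e-03  1.56584804e-01] 0.09187943042490859
[0.58290184 0.12641949 0.03934345]
[0.58839265 0.14021472 0.03964965]
[0.57665088 0.11221178 0.03898631]
[0.56937893 0.13732168 0.03912379]
```

View pics/w7.png

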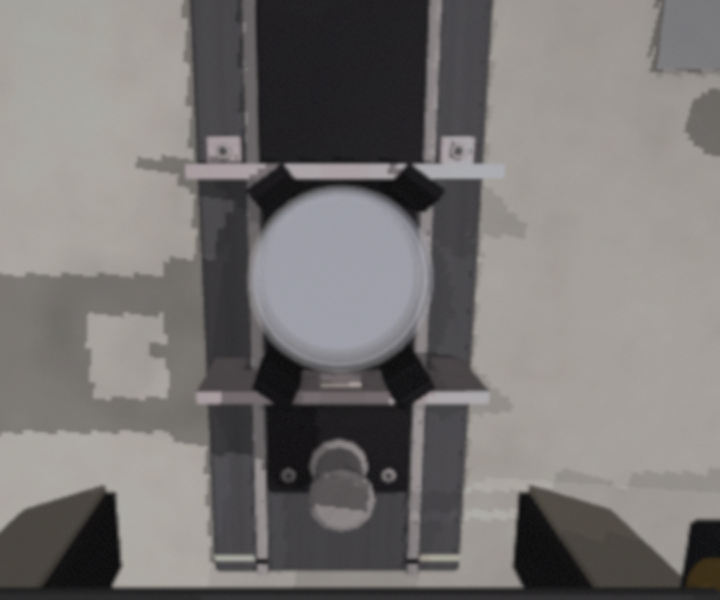

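The upper dish lies flat, with its top at 39 mm all over, and is centred between the guides. The knob is at about (342,490) in the crop. I'll go to the knob and grip it across y.

Call:
{"fn": "arm_command", "kwargs": {"xyz": [[-12,-6,0],[-12,-6,0],[0,0,-25],[0,0,-30],[0,0,-30],[0,0,-13],[0,0,-7],[0,0,0],[0,0,0]], "spin": [0,0,0,0,0,0,0,0,0]}}

```text
time: 19.3
tool_pos: [0.5095, 0.1144, 0.197]
tool_rot: [3.141, -0.002, 0.157]
contact_force: [-0.4, 0.7, 0.4]
opening: 0.092
grip_force: 0.0
```

Call:
{"fn": "arm_command", "kwargs": {"xyz": [[0,0,0],[0,0,0],[0,0,0],[0,0,0],[0,0,0],[0,0,0],[0,0,0],[0,0,0],[0,0,0],[0,0,0],[0,0,0],[0,0,0]], "spin": [0,0,0,0,0,0,0,0,0,0,0,0], "jaw": -1, "squeeze": 50}}

```text
time: 20.5
tool_pos: [0.5088, 0.1143, 0.196]
tool_rot: [3.141, 0.0, 0.157]
contact_force: [-0.3, -0.8, -0.9]
opening: 0.0198
grip_force: 49.5
```

Call:
{"fn": "arm_command", "kwargs": {"xyz": [[-2,-0.3,0],[-5,-0.8,0],[-6,-0.95,0],[-6,-0.95,0],[-6,-0.95,0],[-6,-0.95,0],[0,0,0]], "spin": [0,0,0,0,0,0,0]}}

```text
time: 21.2
tool_pos: [0.4779, 0.1094, 0.1961]
tool_rot: [3.141, -0.002, 0.157]
contact_force: [4.0, 0.1, -4.7]
opening: 0.0197
grip_force: 49.4
```

Call:
{"fn": "arm_command", "kwargs": {"xyz": [[-6,-0.95,0],[-6,-0.95,0],[-6,-0.95,0],[-6,-0.95,0],[-6,-0.95,0],[-6,-0.95,0],[-4,-0.65,0],[-2.5,-0.4,0],[-1,-0.15,0],[0,0,0],[0,0,0],[0,0,0]], "spin": [0,0,0,0,0,0,0,0,0,0,0,0]}}

```text
time: 22.4
tool_pos: [0.4352, 0.1026, 0.1961]
tool_rot: [3.141, -0.003, 0.156]
contact_force: [5.0, 0.4, -4.9]
opening: 0.0198
grip_force: 49.6
```

```bash
python3 - <<'E'
from h import *
import pickle
c=read_camera('wrist');s=read_camera('scene');o=observe();print(o['time'],o['tool_pos'],o['contact_force'],o['opening'],o['grip_force'])
W=cv2.cvtColor(c['img'],cv2.COLOR_RGB2BGR)[:330];S=cv2.resize(cv2.cvtColor(s['img'],cv2.COLOR_RGB2BGR)[150:220,230:370],(560,280),interpolation=cv2.INTER_CUBIC)
cv2.imwrite('pics/w8.png',np.vstack([W[:320],S]))
pickle.dump((c,s,o),open('w8.pkl','wb'))
E
```

```text
22.5 [0.43522651 0.10261567 0.19615716] [ 6.37839064  2.01442059 -5.45905971] 0.01965112306206924 49.59202211586671
```

View pics/w8.png

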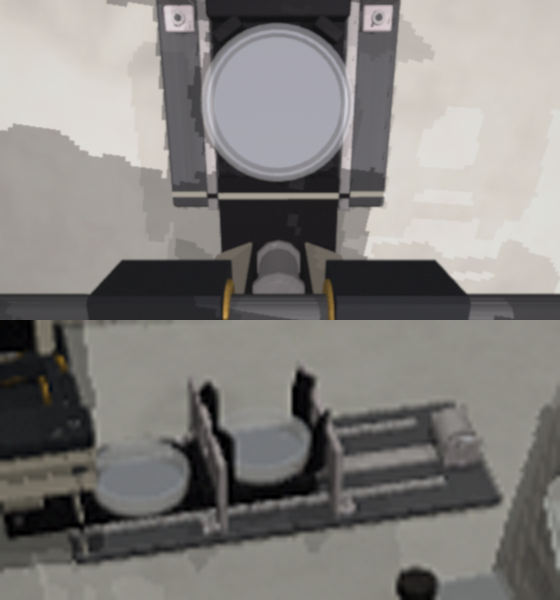

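The pointer line and the mark lines meet at about row 195. The lower dish is out in front of the gate and the upper one is in the magazine. I'll check the travel numerically.

```bash
python3 - <<'E'
from h import *
import pickle
c,s,o=pickle.load(open('w8.pkl','rb'))
y=np.radians(9);ux=np.array([np.cos(y),np.sin(y)])
g=c['img'].astype(int).sum(2)//3
for n,u,z in(('L',190,.008),('R',367,.008),('ptr',250,.015),('ptr',310,.015)):
    col=g[185:206,u-3:u+4].mean(1); w=np.clip(col-np.median(col)-15,0,None); v=185+(w*np.arange(21)).sum()/w.sum()
    print(n,v,1000*ux@onz(c,u,v,z)[:2])
E
```

```text
L 193.92985746436608 477.90883031200553
R 193.6658692185008 478.0655463961151
ptr 195.58742714404661 479.0753996408074
ptr 195.4500220167327 479.14861108471337
```

Call:
{"fn": "arm_command", "kwargs": {"xyz": [[0,0,0],[0,0,0],[0,0,0],[0,0,0],[0,0,0]], "spin": [0,0,0,0,0]}}

```text
time: 23.0
tool_pos: [0.4352, 0.1026, 0.1961]
tool_rot: [3.141, -0.003, 0.156]
contact_force: [5.2, -0.2, -5.2]
opening: 0.0192
grip_force: 49.6
```

The travel is about 74 mm, within 1.1 mm of the mark and steady, so I'm handing in.

```bash
python3 -c "
from cell import *
print(hand_in())"
```

```text
the job is handed in; nothing more can be done
None
```

Handed in at about 23 s (no verdict shown): both dishes are stocked, the shuttle is held by its knob about 1 mm short of the mark with the lower dish out under the gate and the upper one in the magazine, and the vials and chip were left alone.

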